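Nest the empty bead vessels after the workshop

TASK

The bead workshop is over and its three empty steel vessels must be put away inside one another. The tall narrow cup has been knocked over: before it goes in, stand it up, mouth upward, on the bare table and let go of it. Finish with the middle pot standing in the wide dish and the narrow cup standing in the pot, all mouth upward, with the dish still on its cork coaster. Do not disturb the bead jars or the pliers.

Things in the scene. Friction and masses are not known exactly. Their poses are not given: they have to be found in the camera images.
- coaster: fixed round cork coaster, 130 mm across, 8 mm thick; origin at the centre of its underside, on the table
- dish: the widest and lowest steel vessel, loose, standing on the middle of the coaster with its mouth up: outer diameter 78 mm at the foot growing to 92 mm at the rim, 45 mm high, wall 4 mm, floor 5 mm thick, about 0.35 kg; origin at the centre of its underside, z axis from foot to mouth
- pot: the middle steel vessel, loose, standing on the table with its mouth up: outer diameter 58 mm at the foot growing to 66 mm at the rim, 62 mm high, wall 3 mm, floor 5 mm thick, about 0.18 kg; origin at the centre of its underside, z axis from foot to mouth. Standing in the dish (5 mm above the dish's origin) it rises 22 mm above the dish's rim
- cup: the narrowest, tallest steel vessel, loose, straight-sided: outer diameter 44 mm, 75 mm high, wall 3 mm, floor 5 mm thick, about 0.12 kg; origin at the centre of its underside, z axis from foot to mouth. At first it lies on the table, mouth away from the robot and to its left, axis level, 22 mm up. Standing in the pot (5 mm above the pot's origin) it rises 18 mm above its rim
- jar_a: bystander: closed glass bead jar, loose, 52 mm across, 45 mm high; origin at the centre of its underside
- jar_b: bystander: another such jar, 52 mm across, 45 mm high; origin at the centre of its underside
- pliers: bystander: small jeweller's pliers with red grips lying flat, 130 mm long, 55 mm wide, 12 mm high; x axis towards the jaws, origin near the middle, on the table
Mind the look-alikes: they are no part of the job. Leave any yellow look-alike of the cup alone.

How it is judged:
On the way:
1. the narrow cup stands upright on the bare table, let go (angle between cup's own z axis and vertical below 0.1 rad and height (world z) of cup between -0.003 and 0.0035 m and contact force between cup and the fingers below 0.1 N and linear speed of cup below 0.03 m/s), for 0.2 s.
At the end, for the whole second after the job is handed in: The dish stands on the coaster (within 30 mm of its centre), the pot stands flat on the floor of the dish, the cup stands flat on the floor of the pot, all mouth up, tilted less than 0.08 rad, released and at rest (horizontal distance between dish and coaster below 0.03 m and angle between each of dish, pot, cup's own z axis and vertical below 0.08 rad and z of dish in the frame of coaster between 0.005 and 0.011 m and horizontal distance between pot and dish below 0.011 m and z of pot in the frame of dish between 0.002 and 0.009 m and horizontal distance between cup and pot below 0.009 m and z of cup in the frame of pot between 0.002 and 0.009 m and linear speed of each of cup, pot, dish below 0.02 m/s); the robot touches nothing.
It fails at once if a bead jar was shoved more than 30 mm or tipped over (distance of any of jar_a, jar_b from where it was at the start of the episode above 0.03 m or angle between any of jar_a, jar_b's own z axis and vertical above 0.5 rad).
It fails at once if the pliers were shoved more than 30 mm (distance of pliers from where it was at the start of the episode above 0.03 m).
It also fails if it takes over 67 s, if anything falls off the work surface, if the arm or the gripper's body presses on something with over 40 N, if the wrist force passes 120 N, or if a joint passes its speed limit or range.

ROBOT

A 6-joint arm with a two-finger parallel gripper is mounted at the origin on the work surface. World frame = base frame: x ahead of the robot, y to its left, z up, the work surface at z = 0. Lengths are in m, angles in rad, forces in N, time in s.
With the tool pointing down it reaches from about 0.325 to 0.75 m from the base axis. Payload 7.6 kg.
Tool frame: the origin (TCP) lies between the finger pads; the fingertips stand 8 mm ahead of it and the grasp point (between the pads) lies 11 mm behind it; z points along the fingers, y is the direction in which the jaws open and shut (so a half turn about z gives the same grasp; the last joint's range is limited). The gripper opens to 85 mm and grips with 20 to 120 N. Pads are 22 mm wide; open, the fingers measure 114 mm over their backs; the gripper's body (76 mm by 85 mm) begins 54 mm behind the grasp point. The pads swing forward as they close: fully open they stand 13 mm farther back than shut.
Start: joints at [-1.257, 0.052, 1.401, -0, 1.689, -0.07], TCP at [0.197, -0.487, 0.239] pointing down, gripper open.
Joint ranges: [-2.9, 2.9], [-0.91, 2.17], [0.12, 2.37], [-1.06, 4.2], [0.26, 2.73], [-2.93, 2.93]. Speed limits (rad/s): [2.57, 2.57, 3.01, 3.14, 3.14, 3.14].

INTERFACE

Orientations are given as [roll, pitch, yaw] about the fixed x, y, z axes, in that order (R = Rz(yaw) Ry(pitch) Rx(roll)).
In Python, from cell import * gives the robot as it stands. Calls block until the motion is done:
- movep(position, orientation): joint-space move of the TCP to a pose.
- move_l(position, feed=0.15, orientation=None): straight line of the TCP; orientation=None keeps the orientation; feed is the mean speed in m/s.
- move_j(angles): joint-space move.
- open_jaws() and gripper_close(force=None): open the fingers fully, or close them until they stop; force is the grip in N (None keeps the last).
- wait(seconds).
- ik(position, orientation): joint angles nearest the present ones, or None.
- camera(name): name is "side" or "top"; returns the picture (384x512x3 uint8, red, green, blue); there is no depth.
- camera_info(name): a dict with "camera_matrix" (3x3 intrinsics, pixels), "dist_coeffs" ([k1, k2, p1, p2, k3] as OpenCV has them; the pictures are not rectified), "origin" and "orientation" of the camera in the world. Camera axes: x right, y down, z forward; pixel columns grow to the right and rows downward; lengths in m; the calibration is good to about 2 mm. A picture is of the moment at which its call begins. camera_info takes no time and is no camera call.
A pose or a line that the arm cannot do raises PlanningError and nothing moves.
- close_job(): hands the job in, once; it reports no verdict.
Trained networks look in the newest picture that a camera, given by its name, has taken for a name from the list of things; names that differ only in an ending like _2 or _b are one class to them, and where a whole thing is asked for, a point or a joint stands for the part that bears it (a point fixed in the world has none). Each returns a list of dicts, best first, with "score" (0 to 1); they miss things now and then, are a little off and sometimes report something else, mostly with a low value. They report only what shows in the picture. A call takes as long as a camera call. They do not tell look-alikes from the thing itself.
- recognise(name, camera): "location" ([column, row] as shares, 0 to 1, of the picture: columns of its width, rows of its height, amid what is visible of it).
- spot_point(name, camera): "location" ([column, row] as shares, 0 to 1, of the picture: columns of its width, rows of its height: a listed point, or the origin of a listed thing).
Readings, each from a call of its own:
- read_t(): time.
- read_q(): joint angles.
- read_joint_vel(): joint speeds.
- read_joint_torque(): joint torques, N m.
- read_tcp_pos(): TCP position.
- read_tool_rot(): TCP orientation.
- read_wrist_force(): force on the tool from outside, world axes, zero at the start.
- read_moment(): the same for the moment, N m.
- read_width(): finger opening in m.
Only numpy, scipy, OpenCV 4.12 (cv2) and the standard library are available. Lean on these libraries where they do the work, as an engineer would, in place of code of your own. Each camera call takes 0.05 s, during which the arm holds its last target. There are 200 camera calls.

## Working session

There is one attempt and no reset: what is moved stays moved. The work goes in short steps, each a Python script; the robot and the scene stay as the last script left them, time stands still between calls to the robot, and variables do not carry over. Pictures are saved under pics/ and viewed, about 8 in all and at most 12, crops included, and the job is handed in when it is done.

```bash
mkdir -p pics; ls; cat > h.py <<'E'
from cell import *
import numpy as np, cv2
from scipy.spatial.transform import Rotation as R
def cam(n):
    i=camera_info(n); o=np.array(i["orientation"],float)
    Rm=o if o.shape==(3,3) else R.from_euler('xyz',o).as_matrix()
    return np.array(i["camera_matrix"],float),np.array(i["dist_coeffs"],float),np.array(i["origin"],float),Rm
def px2w(n,uv,z):
    K,D,o,Rm=cam(n)
    p=cv2.undistortPoints(np.array(uv,float).reshape(-1,1,2),K,D).reshape(-1,2)
    d=np.c_[p,np.ones(len(p))]@Rm.T
    return o+d*((z-o[2])/d[:,2])[:,None]
def w2px(n,P):
    K,D,o,Rm=cam(n)
    return cv2.projectPoints(np.array(P,float).reshape(-1,1,3),cv2.Rodrigues(Rm.T)[0],-Rm.T@o,K,D)[0].reshape(-1,2)
def save(n,f,crop=None,s=1):
    im=camera(n)
    if crop: a,b,c,d=crop; im=im[b:d,a:c]
    cv2.imwrite('pics/'+f,cv2.resize(im[:,:,::-1],None,fx=s,fy=s,interpolation=cv2.INTER_CUBIC))
E
python3 - <<'E'
from h import *
print(camera_info("top"),camera_info("side"))
T=camera("top");S=camera("side")
cv2.imwrite('pics/t0.png',cv2.resize(T[:,:,::-1],(800,600)))
cv2.imwrite('pics/s0.png',cv2.resize(S[:,:,::-1],(800,600)))
for n in ["coaster","dish","pot","cup","jar_a","pliers"]:
  for c in ["top","side"]:
    print(n,c,[(np.round(np.array(r["location"])*[512,384],1).tolist(),round(r["score"],2)) for r in spot_point(n,c)])
E
```

```text
pics
{'camera_matrix': array([[387.18106243,   0.        , 250.33027684],
       [  0.        , 387.18106243, 194.08295795],
       [  0.        ,   0.        ,   1.        ]]), 'dist_coeffs': array([-0.07549809,  0.        ,  0.        ,  0.        ,  0.        ]), 'origin': array([ 0.45616417, -0.07380305,  0.98141891]), 'orientation': array([-3.04033365,  0.00810144, -1.58736972])} {'camera_matrix': array([[435.51785316,   0.        , 257.81271695],
       [  0.        , 435.51785316, 183.39622432],
       [  0.        ,   0.        ,   1.        ]]), 'dist_coeffs': array([-0.01002239,  0.        ,  0.        ,  0.        ,  0.        ]), 'origin': array([0.34683819, 0.90562703, 0.66917869]), 'orientation': array([-2.11081289, -0.01302813, -2.93085471])}
coaster top [([212.9, 193.5], 0.87), ([284.0, 151.6], 0.3)]
coaster side [([245.5, 227.8], 0.96)]
dish top [([213.2, 189.1], 0.61)]
dish side [([238.9, 225.3], 0.87)]
pot top [([129.8, 241.8], 0.92)]
pot side [([272.3, 290.6], 0.93)]
cup top [([328.7, 219.6], 0.81), ([379.8, 213.4], 0.71), ([213.5, 189.3], 0.45)]
cup side [([291.8, 168.1], 0.73), ([297.2, 147.2], 0.62)]
jar_a top [([164.3, 153.8], 0.89), ([283.1, 150.4], 0.63)]
jar_a side [([222.7, 185.8], 0.79)]
pliers top [([237.2, 243.6], 0.95)]
pliers side []
```

View pics/t0.png

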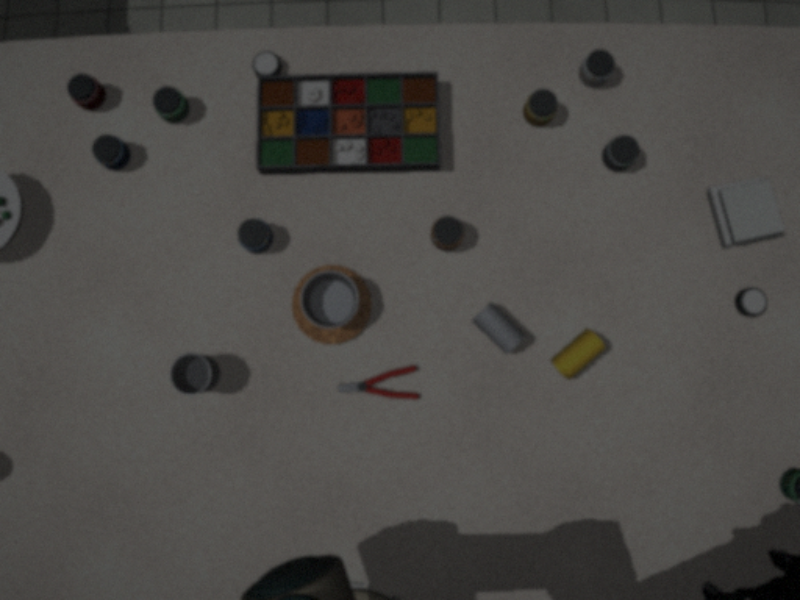

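View pics/s0.png

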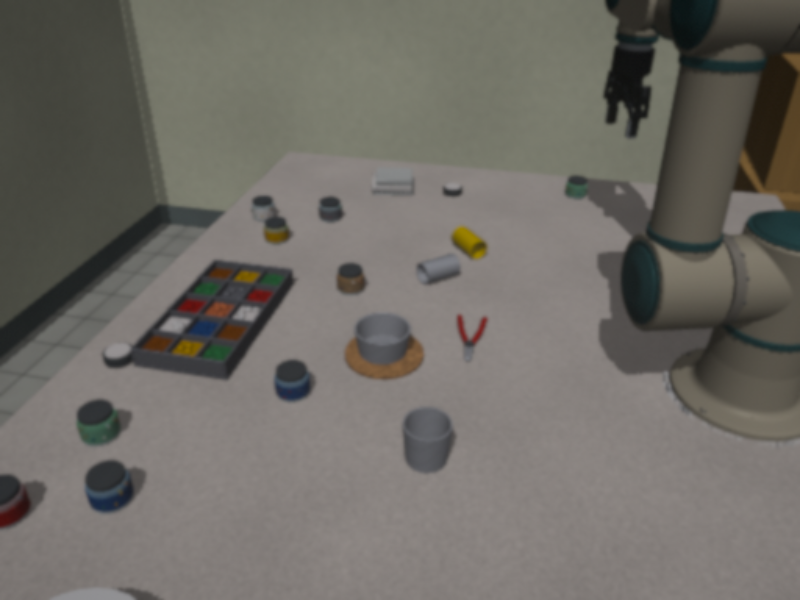

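The top view (800-wide picture) shows these candidates for the cup:
- Steel cylinder lying at (499,328), with its mouth to the upper left.
- Yellow look-alike at (578,354).
- Standing pot at (195,373).
- Dish on the coaster at (332,302).

The steel cylinder fits the description. The jars are at (256,236) and (447,233), and the pliers are at (378,383). I'll check the cup in a crop and compute positions.

```bash
cat >> h.py <<'E'
def rot(z,y):
    z=np.array(z,float);z/=np.linalg.norm(z);y=np.array(y,float);y-=z*(y@z);y/=np.linalg.norm(y)
    return R.from_matrix(np.c_[np.cross(y,z),y,z]).as_euler('xyz')
E
python3 - <<'E'
from h import *
save("top","c.png",(280,170,420,270),5.5)
T=cv2.imread('pics/t0.png')
im=camera("top")[:,:,::-1]
g=lambda n,uv,z:print(n,np.round(px2w("top",uv,z),4).tolist())
g("pot o",[129.8,241.8],0);g("dish o",[213.2,189.1],.008);g("coaster",[212.9,193.5],0);g("cup mid/orig",[328.7,219.6],.022)
for n,uv in [("pot",[272.3,290.6]),("dish",[238.9,225.3]),("coaster",[245.5,227.8]),("cup",[291.8,168.1])]:
    print("side",n,np.round(px2w("side",uv,{"dish":.008,"cup":.022}.get(n,0)),4).tolist())
g("yellow",[370,226.5],.022);g("jars",[[164,151],[286,149]],.045);g("pliers",[240,245],.006)
E
```

```text
pot o [[0.4393, 0.2412, 0.0]]
dish o [[0.5695, 0.0263, 0.008]]
coaster [[0.5592, 0.028, 0.0]]
cup mid/orig [[0.4868, -0.2608, 0.022]]
side pot [[0.4494, 0.2374, 0.0]]
side dish [[0.5726, 0.0389, 0.008]]
side coaster [[0.5563, 0.0349, 0.0]]
side cup [[0.4818, -0.2656, 0.022]]
yellow [[0.4677, -0.3634, 0.022]]
jars [[0.6623, 0.1441, 0.045], [0.6615, -0.1575, 0.045]]
pliers [[0.4278, -0.0396, 0.006]]
```

View pics/c.png

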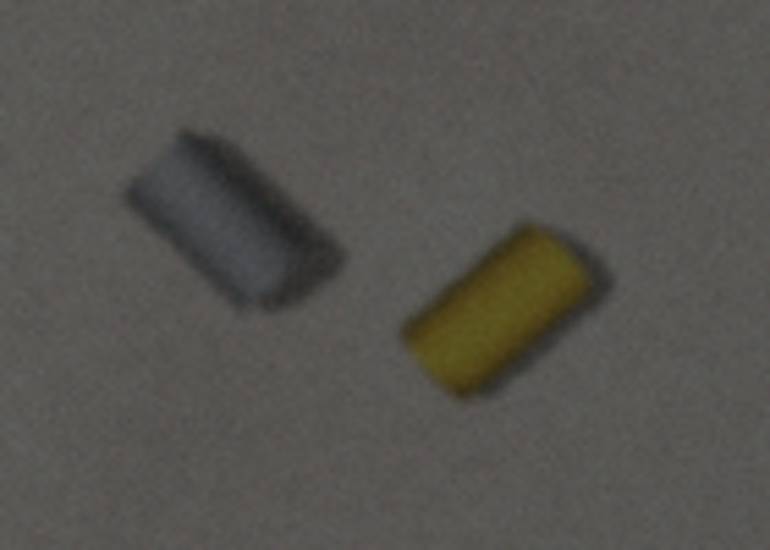

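```bash
cat > ov.py <<'E'
from h import *
def circ(c,r,z,n=60):
    t=np.linspace(0,2*np.pi,n);return np.c_[c[0]+r*np.cos(t),c[1]+r*np.sin(t),np.full(n,z)]
def cyl(c,a,s):  # lying cup centre c, axis a
    a=np.r_[a,0];p=np.array([-a[1],a[0],0]);t=np.linspace(0,2*np.pi,60)[:,None];C=np.r_[c,.022]
    return C+a*s+.022*(np.cos(t)*p+np.sin(t)*np.array([0,0,1]))
def mosaic(items,f,half=38,S=260):
    rows=[]
    for cam_ in ["top","side"]:
        im=camera(cam_)[:,:,::-1];row=[]
        im=np.clip(im.astype(float)*1.6,0,255).astype(np.uint8)
        for c,curves in items:
            u=np.round(w2px(cam_,[[*c,.03]])[0]).astype(int)
            k=S/(2*half);M=np.array([[k,0,k*(half-u[0])],[0,k,k*(half-u[1])]])
            w=cv2.warpAffine(im,M,(S,S),flags=cv2.INTER_CUBIC)
            for q in curves:
                q=w2px(cam_,q)@M[:,:2].T+M[:,2]
                cv2.polylines(w,[np.round(q*8).astype(int)],False,(0,0,255),1,cv2.LINE_AA,3)
            row.append(w)
        rows.append(np.hstack(row))
    cv2.imwrite('pics/'+f,np.vstack(rows))
E
python3 - <<'E'
from ov import *
f=lambda x,y:[280+x/5.5,170+y/5.5]
m,e=px2w("top",[f(157,163),f(157+117,163+112)],.03)[:,:2]
a=m-e;a/=np.linalg.norm(a);c=px2w("top",[f(219,215)],.03)[0,:2];print(c,a,np.degrees(np.arctan2(a[1],a[0])))
pot=np.array([.4445,.2395]);dish=np.array([.566,.031])
mosaic([(c,[cyl(c,a,.0375),cyl(c,a,-.0375)]),(pot,[circ(pot,.033,.062),circ(pot,.029,0)]),(dish,[circ(dish,.046,.053),circ(dish,.065,.008)])],'m1.png')
E
```

```text
[ 0.51282451 -0.23821308] [0.70896627 0.70524239] 44.84912938977429
```

View pics/m1.png

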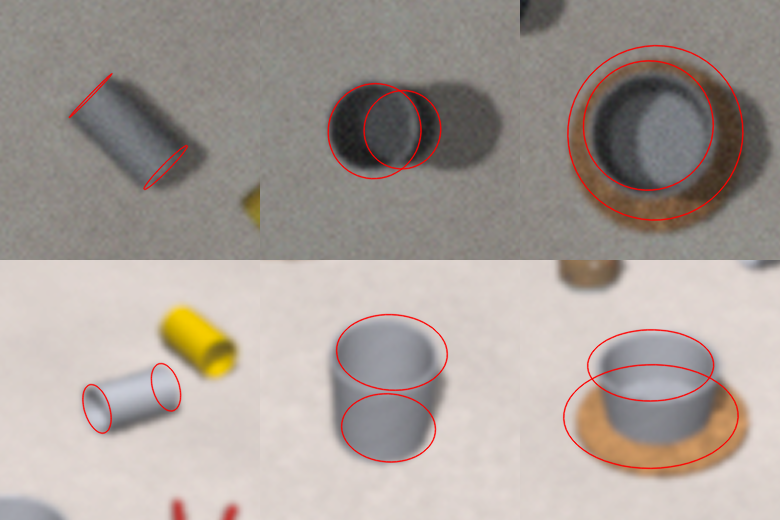

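```bash
cat > plan.py <<'E'
from ov import *
c=np.array([.5128,-.2382]);a=np.array([.709,.7052,0]);p=np.array([-a[1],a[0],0]);Z=np.array([0,0,1.])
th=np.radians(20);zt=-np.cos(th)*Z-np.sin(th)*a
P=np.r_[c,.022]+.015*a+.007*zt
def T(Rm,t):
    M=np.eye(4);M[:3,:3]=Rm;M[:3,3]=t;return M
def plan(sg,az,st):
    o=rot(zt,sg*p);Tp=T(R.from_euler('xyz',o).as_matrix(),P)
    Tc=T(np.c_[np.cross(p,a),p,a],np.r_[c,.022]-.0375*a)   # cup z=a
    # standing: tool heading +a becomes heading az
    h=np.array([np.cos(az),np.sin(az),0]);q=np.array([-h[1],h[0],0])
    # at pick x_cup=p×a=-Z(down) -> after standing heading h ; y_cup=p->q
    Ts=T(np.c_[h,q,Z],np.r_[st,0.])
    F=Ts@np.linalg.inv(Tc)@Tp
    return o,F[:3,3],R.from_matrix(F[:3,:3]).as_euler('xyz'),F[:3,2]
E
python3 - <<'E'
from plan import *
print(np.cross(p,a))
im=camera("top")
hsv=cv2.cvtColor(im,cv2.COLOR_RGB2HSV);m=((hsv[...,0]<25)&(hsv[...,1]>85)).astype(np.uint8);m[:160]=0;m[225:]=0;m[:,:175]=0;m[:,245:]=0
pts=cv2.convexHull(cv2.findNonZero(m)).reshape(-1,2)
w=px2w("top",pts+0.0,.008)[:,:2];print("coaster",cv2.minEnclosingCircle(w.astype(np.float32)),m.sum())
for sg in (1,-1):
  for az in np.radians([-50,-25,0,20,45]):
    o,F,fo,fz=plan(sg,az,c)
    r=[ik(list(x),list(y)) for x,y in [(P,o),(P+[0,0,.1],o),(F,fo),(F+[0,0,.1],fo),(F-.1*fz,fo)]]
    print(sg,round(az,2),F.round(3),[None if x is None else np.round(x,2).tolist() for x in r])
E
```

```text
[ 0.          0.         -0.99998804]
coaster ((0.5559866428375244, 0.029740210622549057), 0.06381215900182724) 707
1 -0.87 [ 0.517 -0.243  0.05 ] [[-0.33, 0.49, 1.38, -0.31, 1.44, -2.62], [-0.33, 0.37, 1.31, -0.31, 1.61, -2.67], None, None, None]
1 -0.44 [ 0.519 -0.241  0.05 ] [[-0.33, 0.49, 1.38, -0.31, 1.44, -2.62], [-0.33, 0.37, 1.31, -0.31, 1.61, -2.67], [-0.55, 0.06, 2.25, 2.87, 0.41, 1.78], None, None]
1 0.0 [ 0.519 -0.238  0.05 ] [[-0.33, 0.49, 1.38, -0.31, 1.44, -2.62], [-0.33, 0.37, 1.31, -0.31, 1.61, -2.67], [-0.84, 0.16, 2.14, 1.81, 0.8, 2.45], [-0.84, -0.13, 2.16, 1.52, 0.78, 2.84], [-1.08, -0.14, 2.34, 1.55, 0.98, 2.6]]
1 0.35 [ 0.519 -0.236  0.05 ] [[-0.33, 0.49, 1.38, -0.31, 1.44, -2.62], [-0.33, 0.37, 1.31, -0.31, 1.61, -2.67], [-0.95, 0.32, 1.94, 1.46, 1.14, 2.52], [-0.95, 0.08, 1.95, 1.36, 1.18, 2.77], [-1.17, 0.18, 2.02, 1.31, 1.33, 2.56]]
1 0.79 [ 0.517 -0.234  0.05 ] [[-0.33, 0.49, 1.38, -0.31, 1.44, -2.62], [-0.33, 0.37, 1.31, -0.31, 1.61, -2.67], [-0.96, 0.54, 1.63, 1.19, 1.51, 2.53], [-0.96, 0.35, 1.63, 1.18, 1.58, 2.7], [-1.13, 0.51, 1.58, 1.1, 1.68, 2.54]]

[... 287 characters left out ...]
e, None]
-1 0.0 [ 0.519 -0.238  0.05 ] [[-0.33, 0.49, 1.38, -0.31, 1.44, 0.52], [-0.33, 0.37, 1.31, -0.31, 1.61, 0.47], [-0.84, 0.16, 2.14, 1.81, 0.8, -0.7], [-0.84, -0.13, 2.16, 1.52, 0.78, -0.3], [-1.08, -0.14, 2.34, 1.55, 0.98, -0.54]]
-1 0.35 [ 0.519 -0.236  0.05 ] [[-0.33, 0.49, 1.38, -0.31, 1.44, 0.52], [-0.33, 0.37, 1.31, -0.31, 1.61, 0.47], [-0.95, 0.32, 1.94, 1.46, 1.14, -0.62], [-0.95, 0.08, 1.95, 1.36, 1.18, -0.37], [-1.17, 0.18, 2.02, 1.31, 1.33, -0.58]]
-1 0.79 [ 0.517 -0.234  0.05 ] [[-0.33, 0.49, 1.38, -0.31, 1.44, 0.52], [-0.33, 0.37, 1.31, -0.31, 1.61, 0.47], [-0.96, 0.54, 1.63, 1.19, 1.51, -0.61], [-0.96, 0.35, 1.63, 1.18, 1.58, -0.44], [-1.13, 0.51, 1.58, 1.1, 1.68, -0.6]]
```

```bash
python3 - <<'E'
from plan import *
st=np.array([.505,-.20]);o,F,fo,fz=plan(-1,.35,st)
for x in (F+[0,0,.12],F+[0,0,.004],F-.11*fz): print(ik(list(x),list(fo)) is not None)
movep(list(P-.1*zt),list(o)); move_l(list(P),.12)
gripper_close(50); print("w",read_width(),read_t(),read_wrist_force())
move_l(list(P+[0,0,.14]),.15); print("w",read_width(),read_wrist_force(),read_t())
mosaic([(P[:2],[]),(P[:2]+[.03,.05],[])],'m2.png',half=60,S=300)
E
```

```text
True
True
True
w 0.04334928232549695 4.125 [-0.23707234  1.41014622  4.70249913]
w 0.0432255159165728 [-0.41507478  0.1030339  -1.2147056 ] 5.2083
```

View pics/m2.png

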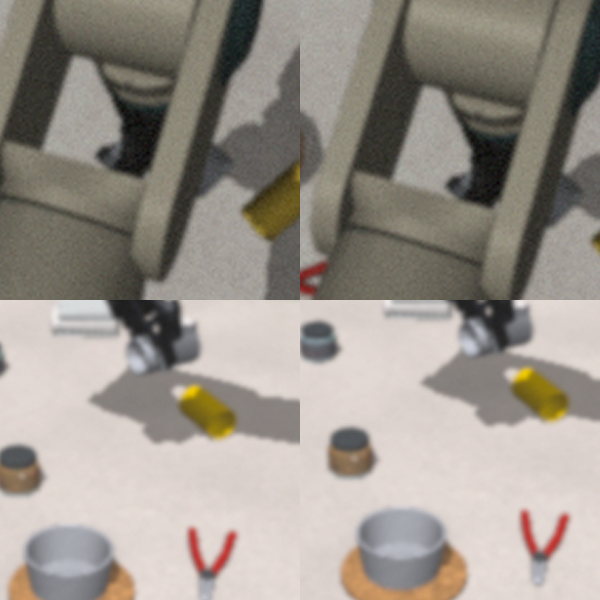

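The picture shows the cup held level with its mouth to the left, about (140,355) in the lower left tile. The wrist reads 1.2 N, which matches the cup's weight. Next I'll stand it up.

```bash
python3 - <<'E'
from plan import *
st=np.array([.505,-.20]);o,F,fo,fz=plan(-1,.35,st)
movep(list(F+[0,0,.14]),list(fo)); print(read_t(),read_width())
move_l(list(F+[0,0,.010]),.15); wait(.2); f0=read_wrist_force()[2]; print("f0",f0)
for k in range(9,-6,-1):
    move_l(list(F+[0,0,k*.001]),.02); f=read_wrist_force()[2]
    if f-f0>3: break
print("contact at",k,f,read_t())
mosaic([(st,[circ(st,.022,0),circ(st,.022,.075)])],'m3.png',half=50,S=380)
E
```

```text
6.7667 0.04317256809726261
f0 -0.6860325279848216
contact at -3 4.798822846563211 11.2333
```

View pics/m3.png

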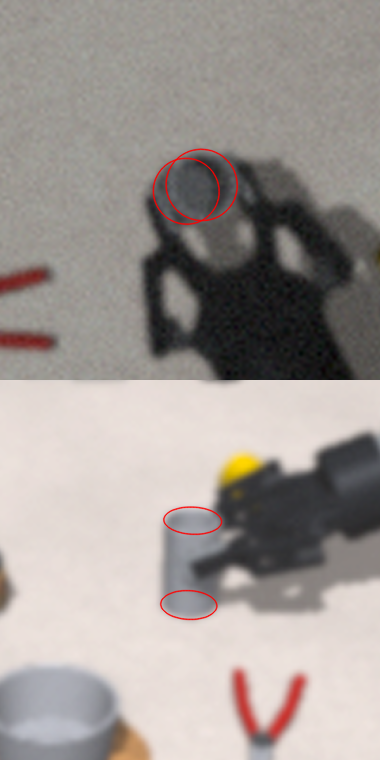

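The cup stands upright on the table. I'll let go, back off, and fetch the pot.

```bash
python3 - <<'E'
from plan import *
st=np.array([.505,-.20]);o,F,fo,fz=plan(-1,.35,st)
open_jaws(); wait(.3)
x=np.array(read_tcp_pos()); move_l(list(x-.09*fz),.12); x=np.array(read_tcp_pos()); move_l(list(x+[0,0,.12]),.25)
print(read_t())
pot=np.array([.447,.239]);dish=np.array([.559,.029])
q=min((ik([*pot,.16],list(rot(-Z,[0,s,0]))) for s in (1,-1)),key=lambda q:abs(q[5]));print(q)
move_j(q); od=read_tool_rot(); camera("top");I=camera("top")
print("cup",[(np.array(r["location"])*[512,384],r["score"]) for r in spot_point("cup","top")])
move_l([*pot,.050],.15); gripper_close(50); print(read_width(),read_t(),read_wrist_force())
move_l([*pot,.17],.2); movep([*dish,.17],list(od)); move_l([*dish,.10],.15)
print(read_width(),read_wrist_force(),read_t())
D=.10-.05
mosaic([(dish,[circ(dish,.029,D),circ(dish,.033,D+.062),circ(dish,.046,.053)]),(st,[circ(st,.022,0),circ(st,.022,.075)])],'m4.png',half=42,S=390)
E
```

```text
13.6583
[ 0.4181394   0.04014402  1.57199151  0.          1.52945713 -1.15265692]
cup [(array([301.2096, 212.5056]), 0.71), (array([382.8224, 212.0832]), 0.68)]
0.06356946443209108 16.7583 [-1.77564538  0.09014248  7.88130332]
0.06349495945981933 [ 0.52121718 -0.1490483  -2.01033559] 19.0667
```

View pics/m4.png

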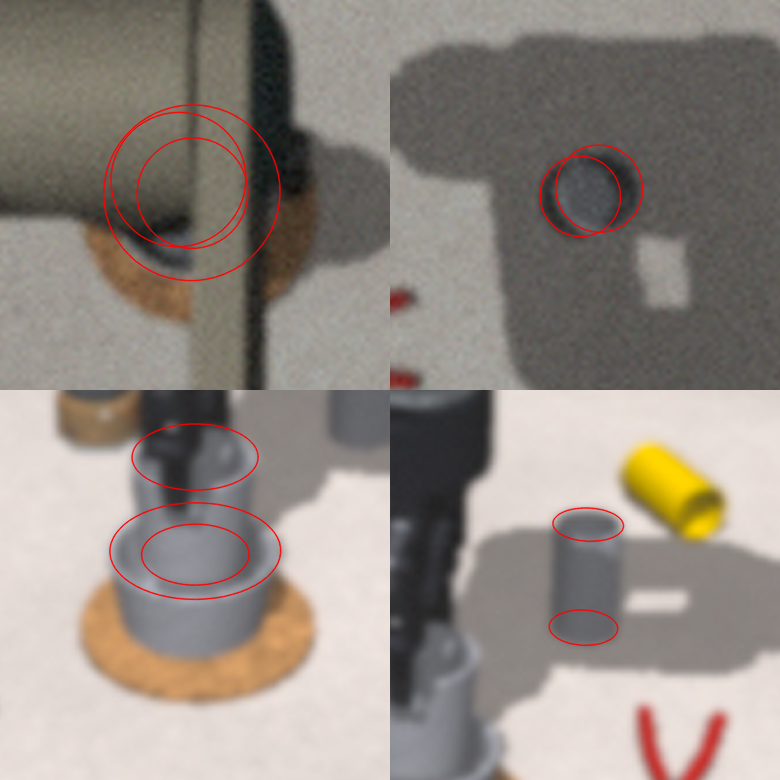

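The pot is held over the dish. In the side view both are centred near column 194, as modelled. The cup stands at its expected place. Now I'll lower the pot.

```bash
python3 - <<'E'
from plan import *
dish=np.array([.559,.029]);st=np.array([.505,-.20])
move_l([*dish,.068],.1); f0=read_wrist_force()[2]
for k in range(67,58,-1):
    move_l([*dish,k*.001],.03); f=read_wrist_force()
    if f[2]-f0>3 or np.hypot(f[0],f[1])>6: break
print(k,f0,f,read_t())
open_jaws(); move_l([*dish,.19],.2)
movep([*st,.17],list(read_tool_rot())); print(read_t())
T0=.013
mosaic([(dish,[circ(dish,.033,.062+T0),circ(dish,.046,.053)]),(st,[circ(st,.022,.075)])],'m5.png',half=38,S=390)
for n in ("pot","dish"): 
  for c in ("top","side"):
    print(n,c,[(np.round(px2w(c,[np.array(r["location"])*[512,384]],.008 if n=="dish" else .013)[0],4),r["score"]) for r in spot_point(n,c)])
E
```

```text
64 -0.34939394422397174 [-4.3890037   0.6580726   7.56818005] 20.6333
22.7083
pot top [(array([0.5533, 0.028 , 0.013 ]), 0.63)]
pot side [(array([0.5571, 0.0304, 0.013 ]), 0.86)]
dish top [(array([0.563 , 0.0291, 0.008 ]), 0.77), (array([ 0.4956, -0.1902,  0.008 ]), 0.74)]
dish side [(array([0.5663, 0.0255, 0.008 ]), 0.57)]
```

View pics/m5.png

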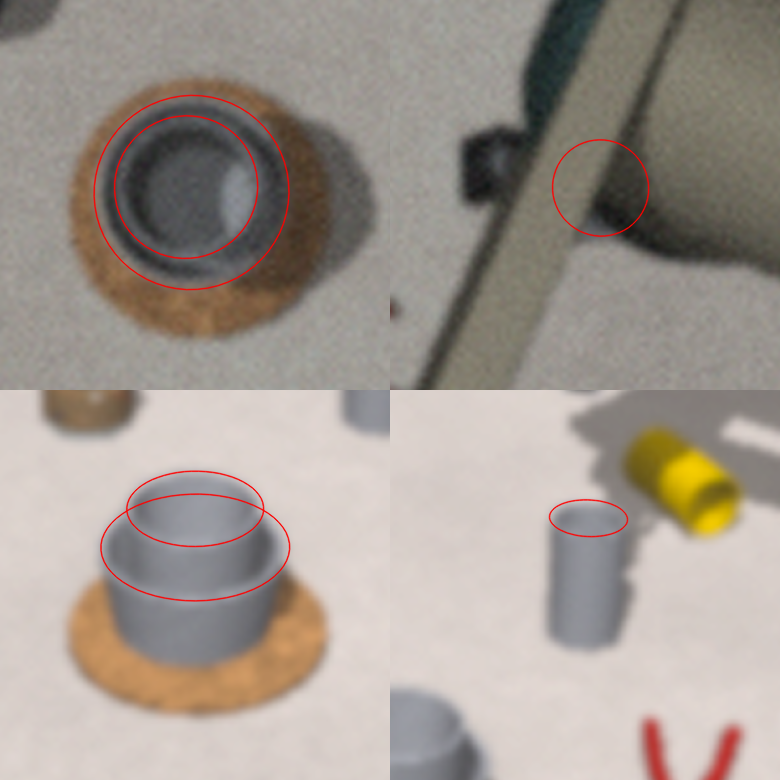

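The pot sits upright in the dish, with its rim in line with the model at column 194 in the side view. Now the cup.

```bash
python3 - <<'E'
from plan import *
dish=np.array([.559,.029]);st=np.array([.505,-.20])
move_l([*st,.066],.12); gripper_close(50); print(read_width(),read_wrist_force())
o=read_tool_rot(); move_l([*st,.22],.2); movep([*dish,.22],list(o)); move_l([*dish,.165],.15)
print(read_width(),read_wrist_force(),read_t())
b=.165-.066
mosaic([(dish,[circ(dish,.033,.075),circ(dish,.022,b),circ(dish,.022,b+.075)])],'m6.png',half=42,S=390)
E
```

```text
0.041390185469162045 [-0.19391983  0.90031854  5.02152289]
0.04119336315898396 [-0.59998717 -0.27030801 -0.74157058] 26.8667
```

View pics/m6.png

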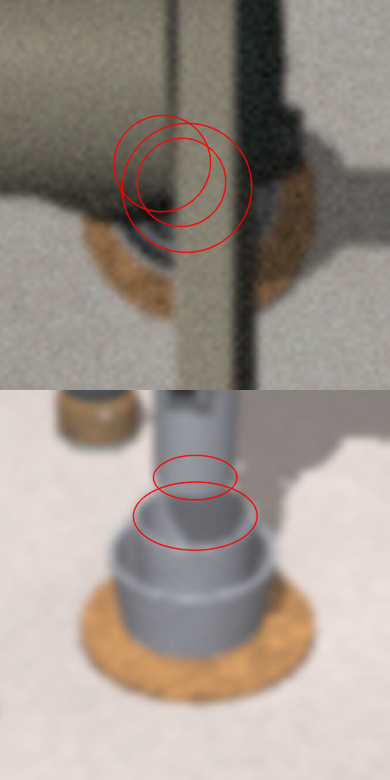

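The cup hangs centred over the pot at column 195. I'll lower it under force watch.

```bash
python3 - <<'E'
from plan import *
dish=np.array([.559,.029])
f0=np.array(read_wrist_force()); k=150;move_l([*dish,.110],.1)
f=np.array(read_wrist_force())-f0;print(f)
for k in range(108,76,-2 ):
    move_l([*dish,k*.001],.05); f=np.array(read_wrist_force())-f0
    if f[2]>3 or np.hypot(f[0],f[1])>5: break
print(k,f,read_width(),read_t())
mosaic([(dish,[circ(dish,.033,.075),circ(dish,.022,.093)])],'m7.png',half=42,S=390)
E
```

```text
[0.57400858 0.45734248 0.79772766]
84 [-1.41384569 -0.11979272  5.13939265] 0.041297909315636316 30.9167
```

View pics/m7.png

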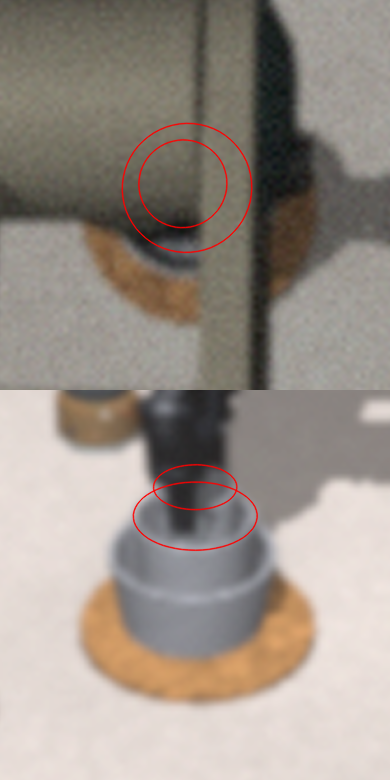

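Contact came at TCP z = 84 mm, exactly the predicted floor height. I'll release, retreat and check.

```bash
python3 - <<'E'
from plan import *
dish=np.array([.559,.029])
open_jaws(); move_l([*dish,.22],.2); movep([.35,-.3,.25],list(read_tool_rot())); print(read_t())
mosaic([(dish,[circ(dish,.033,.075),circ(dish,.022,.093),circ(dish,.046,.053)])],'m8.png',half=38,S=390)
E
```

```text
33.8083
```

View pics/m8.png

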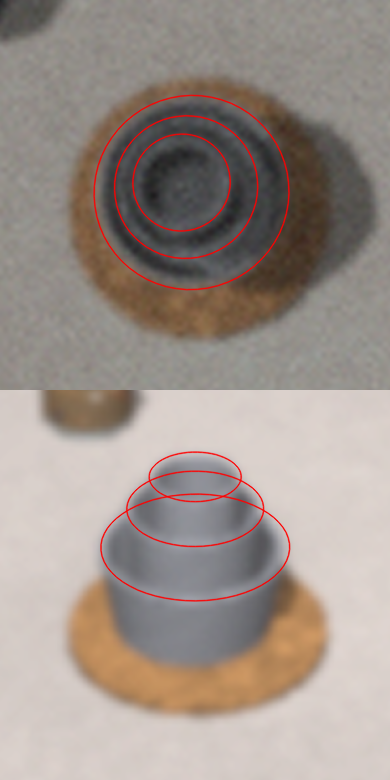

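All three are nested and upright. The rims lie on the modelled circles in both views.

```bash
python3 -c "
from cell import *
close_job()"
```

```text
the job is handed in; nothing more can be done
```

The three vessels are nested: the cup stands in the pot, the pot in the dish, and the dish on its coaster. I handed the job in at about 34 s of the 67 s allowed.

- **Cup:** I picked up the steel cup, stood it mouth up on bare table at about (0.505, -0.20), let go and backed off. Later I gripped it again from above and set it in the pot.
- **Last checks:** in the final top and side pictures all three rims lie on their modelled circles, within a few mm. When I lowered the pot and then the cup, each touched down within 1 mm of the predicted floor height.
- **Disagreements:** the trained networks' positions for the pot and dish differed by up to about 1 cm from each other, so I relied on the model overlays. The finger opening read 41 mm on the 44 mm cup in the second grasp, but the cup hung straight and seated normally.
- **Jars, pliers and yellow look-alike:** none were touched as far as the pictures show. I did not measure the jars or pliers again at the end.

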